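# Hang up the chuck key and start the valve-polishing spindle

### The job

The valve is clamped and ready to polish: lift the T-handled key out of the chuck and hang it by its crossbar across the two prongs of the key holder, pushed fully back so that the wire keeper drops in front of the bar. Only then flip the yellow guard on the switch box up and over until it stays open by itself, and press the green start button beneath it fully down and let it come back up, leaving the guard open. Do not press the red stop button, and do not disturb the other things on the bench.

Things in the scene. Friction and masses are not known exactly. Their poses are not given: they have to be found in the camera images.
- chuck_socket (a point): Mouth of the key socket, 160 mm above the bench, in the top of a bolted-down steel chuck: a disc on edge, 100 mm dia, 50 mm thick, its axis along this frame's y, 110 mm above the bench. A green headstock, 165 (x) x 190 (y) x 175 mm high, stands 60 to 250 mm off on the +y side; an engine valve clamped in the chuck sticks out 100 mm on the -y side. z up.
- key_bar (a point): Centre of the crossbar of the loose T-handled chuck key (about 0.24 kg): bar 130 mm long along this frame's y, 14 mm dia; 14 mm dark stem down from its middle, shoulder 65 mm below the bar's centre, then an 18 mm tail loose in the socket. z up along the stem. In the chuck the bar is 225 mm above the bench; pinch its middle from above.
- holder_seat (a point): Where the bar's centre belongs on the fixed grey key holder, 145 mm above the bench: x to the holder's back (push direction), y along the seated bar, z up. The bar lies across two level prongs 10 mm wide at y = -32 and +32 mm, tops at z = -7 mm, from x = -60 mm back; stem between them, nothing above or in front but the keeper. Backstops on the prongs stop the bar's centre at x = +3.5 mm.
- keeper (a joint): Angle of the holder's gravity keeper, 0 = down, positive = lifted, to 1.2 rad. Pushing the bar in along the prongs, level, at seat height or up to 5 mm above, lifts it about 0.2 rad by its ramps with under 2 N; once the bar's centre is past x = -5 mm of the seat frame the keeper falls in front of the bar by its own weight.
- keeper_nose (a point): Lowest front corner of the keeper, midway between its two wires (moves with it). The keeper is two bent brass wires 7 mm thick at y = -50 and +50 mm of the seat frame, pivoted 66 mm behind and 16 mm below the seat. Down, they pass 17 mm above the seat, come down to this nose 16 mm in front and 4 mm below, then ramp forward and up to 17 mm above the seat 52 mm in front.
- guard_hinge (a point): Middle of the hinge line of the yellow guard, 71.5 mm above the bench, on the fixed grey switch box (110 mm along x, 150 mm along y, 68 mm high). x to the back of the box, y along the hinge, z up. The box's front face is at x = -101 mm, its back at +9 mm. The green start button is under the guard; the red stop button is outside it, at y = -76 mm.
- guard_tab (a point): Underside of the guard's thumb tab, 114 mm from the hinge; moves with the guard. The guard is a yellow hood 98 mm long, 66 wide, 38 high, 0.12 kg, open below. The tab, 44 mm wide, 5 thick, juts out level from the hood's lower front edge, 98 to 130 mm from the hinge, 71.5 mm above the bench: 29 mm of it overhangs the box's front with free space below. z normal to it, x to the hinge.
- guard (a joint): Guard angle, 0 = shut on the box, positive = opening, rad; stop at 1.92. It swings freely: it falls shut when let go below about 1.15 rad and falls open to its stop beyond about 1.3 rad.
- start_top (a point): Centre of the top of the green start button, 36 mm in diameter, facing up, 90 mm above the bench; under the guard, 56 mm in front of the hinge line.
- start (a joint): Start button travel, 0 = up, 0.006 m = fully down (spring, 1.5 N to begin, 5 N fully down); springs back.
- stop_top (a point): Centre of the top of the red stop button, 34 mm in diameter, 90 mm above the bench, on a yellow collar. Not to be pressed.
- stop (a joint): Stop button travel, 0 = up, 0.006 m = fully down.
- spring_a_mid (a point): Middle of a loose valve spring standing on end, 36 mm dia, 50 mm high. Leave alone.
- spring_b_mid (a point): Middle of another such spring. Leave alone.
- rocker_mid (a point): Middle of a loose aluminium rocker arm, 85 x 26 x 27 mm, lying on the bench. Leave alone.
- can_mid (a point): Middle of a standing spray can, 56 mm dia, 170 mm high. Leave alone.
- dial_base (a point): Middle of the black 55 x 50 x 55 mm base of a dial indicator stand, 210 mm high in all. Leave alone.
Not all that is in view belongs to the job. Of the things that look like the part that bears key_bar, the smaller one is meant.

How it is judged:
On the way, in this order (a step that is already met when the one before it is completed fails the run):
1. the key hangs on the holder's prongs behind the dropped keeper (x of key_bar in the frame of holder_seat between -0.012 and 0.009 m and y of key_bar in the frame of holder_seat between -0.02 and 0.02 m and z of key_bar in the frame of holder_seat between -0.004 and 0.004 m and angle between key_bar's own z axis and vertical below 0.2 rad and value of joint keeper below 0.06 rad), for 0.3 s.
2. the guard is flipped up against its stop, with the key still hung (all of step 1 and value of joint guard above 1.75 rad), for 0.3 s.
3. the start button is pressed down, under the open guard (value of joint start above 0.0045 m and value of joint guard above 1.75 rad), for 0.05 s.
At the end, for the whole second after the job is handed in: The key hangs on the holder behind the dropped keeper (bar centre from 12 mm in front to 9 mm behind the seat, within 20 mm sideways and 4 mm in height, stem within 0.2 rad of upright, keeper below 0.06 rad), the guard stays open beyond 1.75 rad, and the start button has come back up (under 1.5 mm) (all of step 2 and value of joint start below 0.0015 m); the robot touches nothing.
It fails at once if the start button is pressed while the key is not hung behind its keeper (value of joint start above 0.003 m and not (x of key_bar in the frame of holder_seat between -0.012 and 0.009 m and y of key_bar in the frame of holder_seat between -0.02 and 0.02 m and z of key_bar in the frame of holder_seat between -0.004 and 0.004 m and angle between key_bar's own z axis and vertical below 0.2 rad and value of joint keeper below 0.06 rad)).
It fails at once if the red stop button is pressed (value of joint stop above 0.003 m).
It fails at once if a spring, the rocker arm, the spray can or the dial stand is moved more than 20 mm (distance of any of spring_a_mid, spring_b_mid, rocker_mid, can_mid, dial_base from where it was at the start of the episode above 0.02 m).
It also fails if it takes over 64 s, if anything falls off the work surface, if the arm or the gripper's body presses on something with over 40 N, if the wrist force passes 120 N, or if a joint passes its speed limit or range.

### The arm

A 7-joint arm with a two-finger parallel gripper is mounted at the origin on the work surface. World frame = base frame: x ahead of the robot, y to its left, z up, the work surface at z = 0. Lengths are in m, angles in rad, forces in N, time in s.
With the tool pointing down it reaches from about 0.35 to 0.9 m from the base axis. Payload 7.2 kg.
Tool frame: the origin (TCP) lies at the very end of the fingers, on their centre line; the grasp point (between the pads) lies 19 mm behind it (tcp_to_grasp is the distance from the TCP to the grasp point, in m); z points along the fingers, y is the direction in which the jaws open and shut (so a half turn about z gives the same grasp; the last joint's range is limited). The gripper opens to 85 mm and grips with 20 to 120 N. Pads are 22 mm wide; open, the fingers measure 114 mm over their backs; the gripper's body (76 mm by 85 mm) begins 54 mm behind the grasp point. The pads swing forward as they close: fully open they stand 13 mm farther back than shut.
Start: joints at [1.085, 0.411, -0.013, 1.596, 0.006, 1.134, -0.082], TCP at [0.254, -0.571, 0.231] pointing down, gripper open.
Joint ranges: [-2.95, 2.95], [-0.29, 1.99], [-1.47, 1.44], [0.14, 2.54], [-1.03, 4.17], [0.13, 1.85], [-2.86, 2.86]. Speed limits (rad/s): [2.39, 2.39, 3.01, 3.01, 3.14, 3.14, 3.14].

### API

Orientations are given as a rotation vector (axis times angle).
In Python, from station import * gives the robot as it stands. The module is installed in compiled form; this text tells all that it offers.
- The arm moves only by the tool jog_arm, never from a script. Its argument "targets" is a list of rows, each a list of 5 numbers: the shift along the tool's x, y, z in cm, then the turn about the tool's z in degrees, then the gripper command: -1 is fully open, 1 is shut, values between are in proportion. A call has 1 to 12 rows; each row is the pose to reach, as a shift and turn from the pose measured when the call began, along the tool's axes at that moment; what a row does not reach only later rows make up. A row lasts 1/10 s, in which the tool goes at most 50 mm and 8.59 degrees, less where a joint would pass 70% of its speed; a pose out of reach is approached as far as the arm can. A call with a gripper value outside its range is refused whole. The fingers move at their own pace and stop on an object; "newtons" is the grip in N (left out, the last holds). Time passes only in rows, so rows that repeat a pose let the fingers close. It gives the time, the measured TCP pose, the force and the opening at its end, in the units of the state.
- state(): the state, without advancing time (a new reading comes with each control period).
- snapshot(name): name is "scene" or "top"; returns a dict with "frame" (480x640x3 uint8, red, green, blue), "fovy" (degrees; the focal length in pixels is half the picture's height over the tangent of half this angle, whatever the lens; pixels are square), "cx", "cy" (the principal point, pixels), "extrinsics" (4x4, takes a point from camera to world coordinates). Camera axes: x right, y down, z forward; pixel columns grow to the right and rows downward; lengths in m; the calibration is good to about 2 mm. A picture is of the moment at which its call begins. There is no depth.
- finish_job(): hands the job in, once; it reports no verdict.
The state is a dict: "time": time; "q": joint angles; "joint_velocities": joint speeds; "tau": joint torques, N m; "position": TCP position; "orientation": TCP orientation; "force": force on the tool from outside, world axes, zero at the start; "wrist_torque": the same for the moment, N m; "width": opening from 0.0 (shut) to 1.0 (fully open).
Only numpy, scipy, OpenCV 4.12 (cv2) and the standard library are available. Lean on these libraries where they do the work, as an engineer would, in place of code of your own. Each camera call takes 0.05 s, during which the arm holds its last target.

## Working session

There is one attempt and no reset: what is moved stays moved. The work goes in short steps, Python scripts to look and compute and a tool call to move; the robot and the scene stay as the last step left them, time stands still between calls to the robot, and variables do not carry over. Pictures are saved under pics/ and viewed, and the job is handed in when it is done.

Besides the shell and the picture viewer there is one more tool, called after "Emit:" by a JSON object that holds its "fn" and its "kwargs", one argument or row to a line. jog_arm: Moves the arm, as the interface text tells. Its arguments: {"type":"object","properties":{"targets":{"type":"array","items":{"type":"array","items":{"type":"number"}}},"newtons":{"type":"number"}},"required":["targets"]}

```bash
mkdir -p pics; python3 - <<'E'
from station import *
import cv2,numpy as np
s=state();print({k:np.round(v,3) for k,v in s.items()})
for n in("scene","top"):
    d=snapshot(n);cv2.imwrite(f"pics/{n}0.png",d["frame"][:,:,::-1]);print(n,d["fovy"],d["cx"],d["cy"]);print(np.round(d["extrinsics"],4).tolist())
E
```

```text
{'time': np.float64(0.0), 'q': array([ 1.085,  0.412, -0.013,  1.597,  0.006,  1.134, -0.082]), 'joint_velocities': array([ 0.001, -0.001, -0.001,  0.001,  0.001, -0.   , -0.001]), 'tau': array([-0.0000e+00, -6.0062e+01,  6.8200e-01, -2.9942e+01,  1.4000e-02,
        1.0000e-02,  0.0000e+00]), 'position': array([ 0.253, -0.571,  0.23 ]), 'orientation': array([-3.072e+00, -6.510e-01,  1.000e-03]), 'force': array([-0.986, -0.587, -0.617]), 'wrist_torque': array([ 0.004,  0.009, -0.03 ]), 'width': np.float64(1.002)}
scene 42.7824172349573 316.15520965974764 237.2734864658854
[[0.1934, 0.7034, -0.684, 1.4891], [0.9811, -0.139, 0.1344, -0.1799], [-0.0006, -0.6971, -0.717, 1.153], [0.0, 0.0, 0.0, 1.0]]
top 51.43771478820822 326.0182746266437 236.8916521768675
[[-0.0041, -0.9881, 0.1539, 0.3569], [-1.0, 0.0043, 0.0009, 0.0303], [-0.0016, -0.1539, -0.9881, 1.1623], [0.0, 0.0, 0.0, 1.0]]
```

View pics/scene0.png

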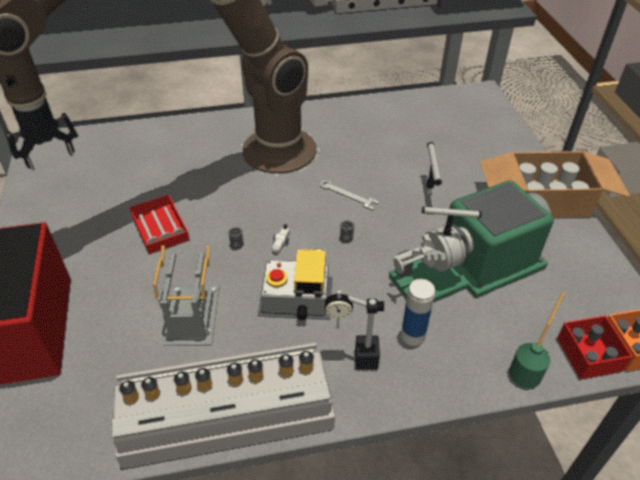

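View pics/top0.png

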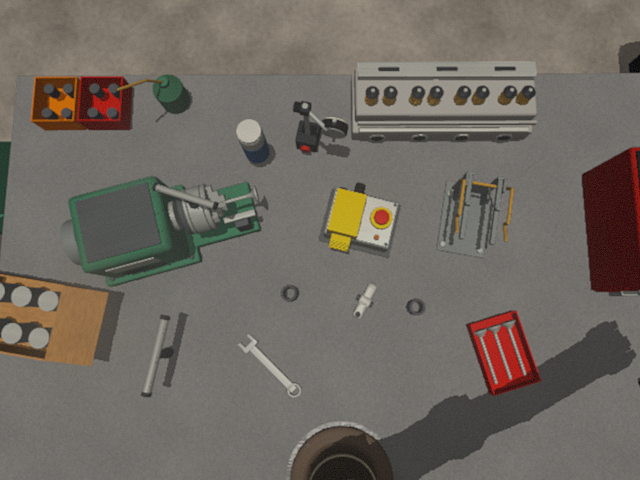

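Candidates for the key: the T-key in the chuck (top ~(187,196), scene ~(452,212)) and a free-standing T-key near the box (top ~(155,355), scene ~(433,165)). I'll measure both and check them in crops.

```bash
cat > h.py <<'E'
import numpy as np,cv2
from station import *
C={}
def cam(n):
    d=snapshot(n);C[n]=d;return d
def ray(d,u,v):
    f=240/np.tan(np.radians(d["fovy"])/2)
    E=np.array(d["extrinsics"]);r=E[:3,:3]@np.array([(u-d["cx"])/f,(v-d["cy"])/f,1]);return E[:3,3],r/np.linalg.norm(r)
def onz(d,u,v,z):
    o,r=ray(d,u,v);return o+r*(z-o[2])/r[2]
def tri(da,a,db,b):
    o1,r1=ray(da,*a);o2,r2=ray(db,*b)
    A=np.stack([r1,-r2],1);t=np.linalg.lstsq(A,o2-o1,rcond=None)[0]
    p,q=o1+t[0]*r1,o2+t[1]*r2;return (p+q)/2,np.linalg.norm(p-q)
def proj(d,p):
    f=240/np.tan(np.radians(d["fovy"])/2);E=np.array(d["extrinsics"])
    c=E[:3,:3].T@(np.array(p)-E[:3,3]);return c[:2]/c[2]*f+[d["cx"],d["cy"]]
def crop(d,x0,y0,w,h,k,name):
    im=d["frame"][y0:y0+h,x0:x0+w,::-1];cv2.imwrite("pics/"+name,cv2.resize(im,None,fx=k,fy=k,interpolation=cv2.INTER_CUBIC))
E
python3 - <<'E'
from h import *
s=cam("scene");t=cam("top")
a=cv2.resize(t["frame"][150:280,130:290,::-1],(480,390),interpolation=2)
b=cv2.resize(s["frame"][130:260,380:480,::-1],(300,390),interpolation=2)
cv2.imwrite("pics/key.png",np.hstack([a,b]))
crop(t,310,160,210,110,3.8,"boxhold_t.png")
crop(s,140,230,200,120,4,"boxhold_s.png")
E
```

```text
(no output)
```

View pics/key.png

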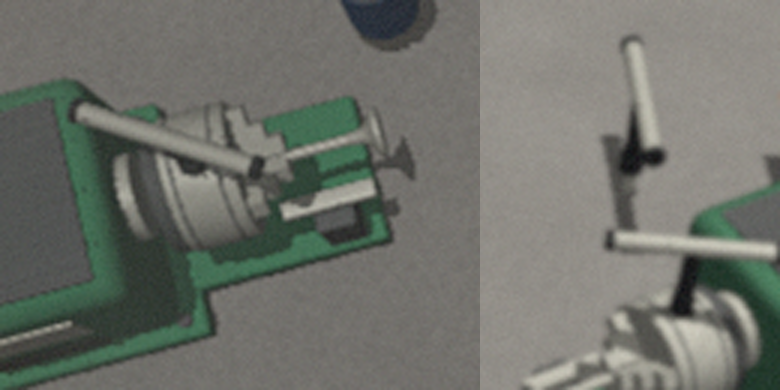

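View pics/boxhold_t.png

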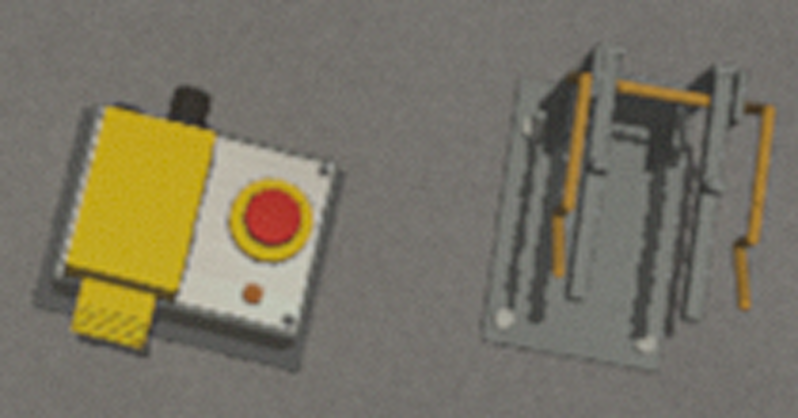

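View pics/boxhold_s.png

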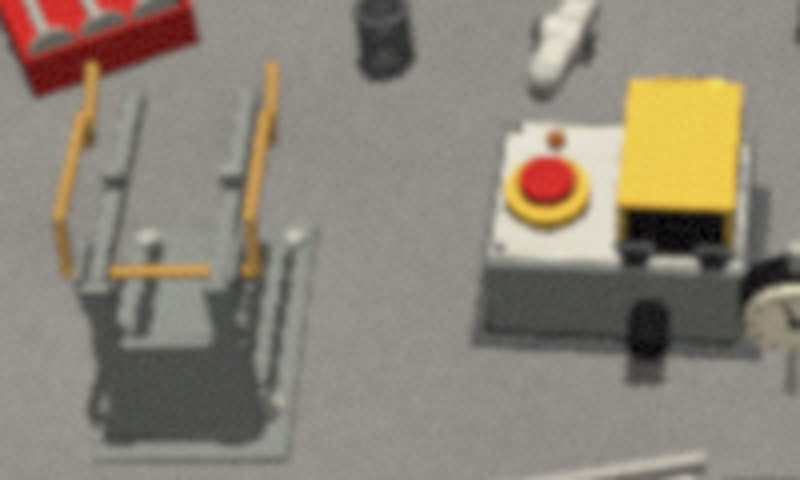

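The close crop shows the chuck key with its bar from top (155,186) to (216,206); the other T-key stands free at (155,355). Now numbers.

```bash
python3 - <<'E'
from h import *
s=cam("scene");t=cam("top")
for a,b in [((155,186),(216,206)),((165,317),(146,394))]:
    for z in(.225,): 
        p,q=onz(t,*a,z),onz(t,*b,z);print(p.round(3),q.round(3),np.linalg.norm(p-q).round(3))
print("decoy tri",tri(t,(165,318),s,(380+158/3-160+0,130+40/3)),tri(t,(146,393),s,(0,0))[0])
a=tri(t,(165,318),s,(380+(655-480)/3,130+157/3));b=tri(t,(146,393),s,(380+(630-480)/3,130+42/3))
print("decoy",a,b,np.linalg.norm(a[0]-b[0]))
crop(s,410,190,90,70,8,"k_s.png");crop(t,145,170,100,75,8,"k_t.png")
crop(t,435,165,90,100,6,"h_t.png");crop(s,145,240,80,110,5.4,"h_s.png")
E
```

```text
[0.604 0.362 0.225] [0.564 0.242 0.225] 0.126
[0.354 0.331 0.225] [0.216 0.359 0.225] 0.141
decoy tri (array([0.37527382, 0.1006347 , 0.37914213]), np.float64(0.34727852856548475)) [ 0.46173644 -0.18160584  0.88656995]
decoy (array([0.35105195, 0.3703705 , 0.10156267]), np.float64(0.00021725348509761113)) (array([0.20019399, 0.39812645, 0.11038763]), np.float64(0.002659741952851453)) 0.1536437304595943
```

View pics/k_s.png

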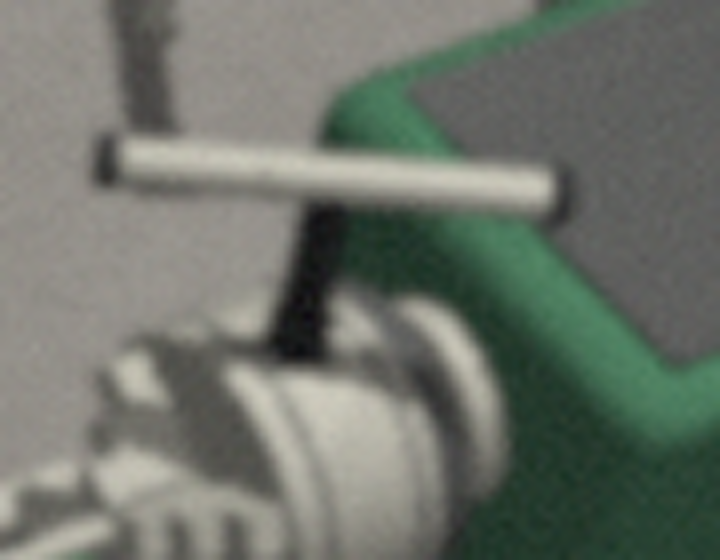

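View pics/k_t.png

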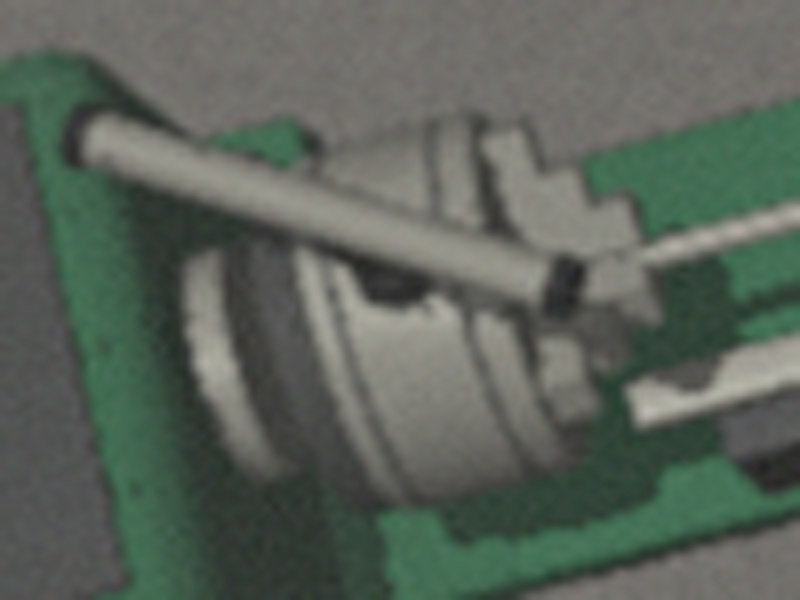

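View pics/h_t.png

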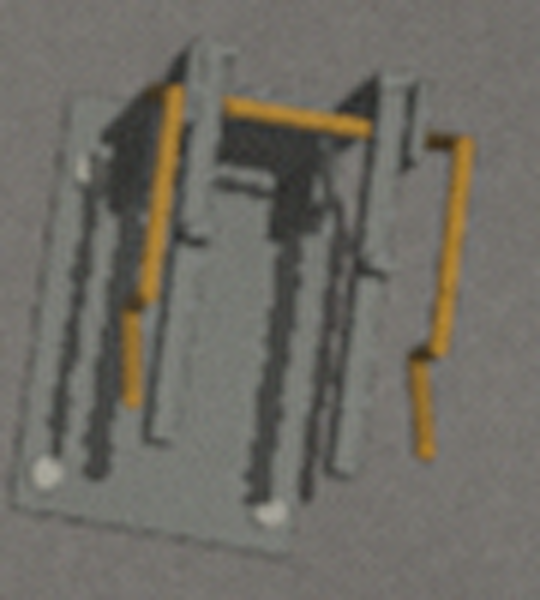

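View pics/h_s.png

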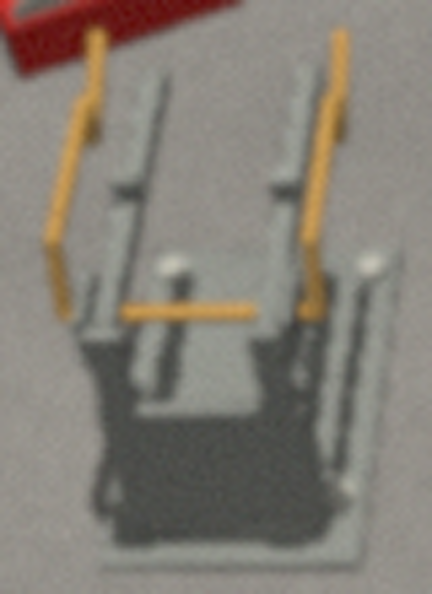

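```bash
cat > m.py <<'E'
from h import *
s=cam("scene");t=cam("top")
def P(x,y,k,ox,oy): return (ox+(x+.5)/k-.5,oy+(y+.5)/k-.5)
kt=lambda x,y:P(x,y,8,145,170); ks=lambda x,y:P(x,y,8,410,190)
a=tri(t,kt(75,137),s,ks(562,193));b=tri(t,kt(565,285),s,ks(105,160))
print("key",a,b,np.linalg.norm(a[0]-b[0]));m=(a[0]+b[0])/2;print(m)
A=onz(t,*kt(75,137),.225);B=onz(t,*kt(565,285),.225);print("t225",(A+B)/2,np.degrees(np.arctan2(*(A-B)[:2])))
A=onz(s,*ks(562,193),.225);B=onz(s,*ks(105,160),.225);print("s225",(A+B)/2,np.degrees(np.arctan2(*(A-B)[:2])))
ht=lambda x,y:P(x,y,6,435,165); hs=lambda x,y:P(x,y,5.4,145,240)
L=onz(t,*ht(162,436),.138);R=onz(t,*ht(344,470),.138);L2=onz(t,*ht(192,234),.138);R2=onz(t,*ht(370,268),.138)
print("top L",L,"R",R,"bk",L2,R2,np.linalg.norm(L-R),np.linalg.norm(L-L2))
sl=onz(s,*hs(312,68),.138);sr=onz(s,*hs(160,70),.138)
# in scene left in image = ? 
print("scene",onz(s,*hs(160,72),.138),onz(s,*hs(310,70),.138))
print("scene bk",onz(s,*hs(127,190),.138),onz(s,*hs(288,190),.138))
E
python3 m.py
```

```text
key (array([0.60229064, 0.36210412, 0.22495356]), np.float64(0.003196237082144299)) (array([0.56533478, 0.24288671, 0.22475936]), np.float64(0.002484357751744589)) 0.12481411068385115
[0.58381271 0.30249542 0.22485646]
t225 [0.58413791 0.30392134 0.225     ] 17.238768598156405
s225 [0.58414971 0.30086288 0.225     ] 17.27693659379306
top L [ 0.51448033 -0.25064345  0.138     ] R [ 0.50230481 -0.31302459  0.138     ] bk [ 0.58601404 -0.26444034  0.138     ] [ 0.57358109 -0.32605903  0.138     ] 0.06355823970859509 0.07285208356260099
scene [ 0.50703453 -0.31315989  0.138     ] [ 0.51803812 -0.25162546  0.138     ]
scene bk [ 0.57012256 -0.32850469  0.138     ] [ 0.58273233 -0.26469658  0.138     ]
```

```bash
cat > plan.py <<'E'
from h import *
from scipy.spatial.transform import Rotation as Ro
def go(xyz,ydir=None):
    """row for TCP target xyz, tool y along +-ydir (world xy)"""
    s=state();R=Ro.from_rotvec(s["orientation"]).as_matrix();d=R.T@(np.array(xyz)-s["position"])*100
    th=0
    if ydir is not None:
        v=R.T@np.array([*ydir,0]);th=np.degrees(np.arctan2(-v[0],v[1]));th=(th+90)%180-90
    print("row",d.round(2),"turn",round(th,2),"| t",round(float(s["time"]),2),"pos",s["position"].round(4),"F",s["force"].round(1),"w",round(float(s["width"]),3),"ytool",R[:,1].round(3),"z",R[:,2].round(3),"q7",round(float(s["q"][6]),2),"q1",round(float(s["q"][0]),2))
HS=np.array([.5686,-.2937]);hx=np.array([.9816,-.1908]);hy=np.array([.1908,.9816])
KX=np.array([.9550,-.2967])
E
python3 -c "
from plan import *
go([.584,.302,.32],KX)"
```

```text
row [ 65.63 -66.4   -8.87] turn -48.8 | t 0.4 pos [ 0.2536 -0.5711  0.2312] F [ 1.3 -0.2  0.3] w 1.0 ytool [ 0.406 -0.914 -0.   ] z [-0.  0. -1.] q7 -0.08 q1 1.08
```

Emit:
{"fn": "jog_arm", "kwargs": {
  "targets": [
    [0, 0, -5, 0, 0.2],
    [4, -4, -9, -8, 0.2],
    [8, -8, -9, -16, 0.2],
    [12, -12, -9, -20, 0.2],
    [16, -16, -9, -24, 0.2],
    [20, -20, -9, -28, 0.2],
    [24, -24, -9, -32, 0.2],
    [28, -28, -9, -36, 0.2],
    [32, -32, -9, -40, 0.2],
    [36, -36, -9, -44, 0.2],
    [40, -40, -9, -48.8, 0.2],
    [44, -44, -9, -48.8, 0.2]
  ],
  "newtons": 60
}}

```text
time: 1.6
position: [0.448, -0.0652, 0.3217]
orientation: [2.527, 1.865, 0.001]
force: [1.4, -0.5, -0.4]
width: 0.4
```

```bash
python3 -c "
from plan import *
go([.584,.302,.32],KX)"
```

```text
row [39.1   2.19  0.16] turn 0.14 | t 1.6 pos [ 0.448  -0.0652  0.3217] F [ 1.4 -0.5 -0.4] w 0.4 ytool [ 0.956 -0.294  0.001] z [ 0.001 -0.    -1.   ] q7 -0.3 q1 0.54
```

Emit:
{"fn": "jog_arm", "kwargs": {
  "targets": [
    [4.5, 0.2, 0, 0, 0.2],
    [9, 0.5, 0, 0, 0.2],
    [13.5, 0.7, 0, 0, 0.2],
    [18, 1, 0, 0, 0.2],
    [22.5, 1.3, 0, 0, 0.2],
    [27, 1.5, 0, 0, 0.2],
    [31.5, 1.8, 0, 0, 0.2],
    [36, 2, 0, 0, 0.2],
    [39.1, 2.2, 0, 0, 0.2],
    [39.1, 2.2, 0, 0, 0.2]
  ]
}}

```text
time: 2.6
position: [0.5833, 0.307, 0.3204]
orientation: [-2.52, -1.871, -0.0]
force: [0.2, -0.3, 1.0]
width: 0.398
```

```bash
python3 -c "
from plan import *
go([.584,.302,.206],KX)
s=cam('scene');t=cam('top')
crop(t,120,140,140,100,5,'a_t.png');crop(s,400,120,140,140,4,'a_s.png')"
```

```text
row [-0.48  0.23 11.44] turn 0.45 | t 2.6 pos [0.5833 0.307  0.3204] F [ 0.2 -0.3  1. ] w 0.398 ytool [ 0.957 -0.289 -0.002] z [-0.001  0.002 -1.   ] q7 -1.08 q1 -0.12
```

View pics/a_s.png

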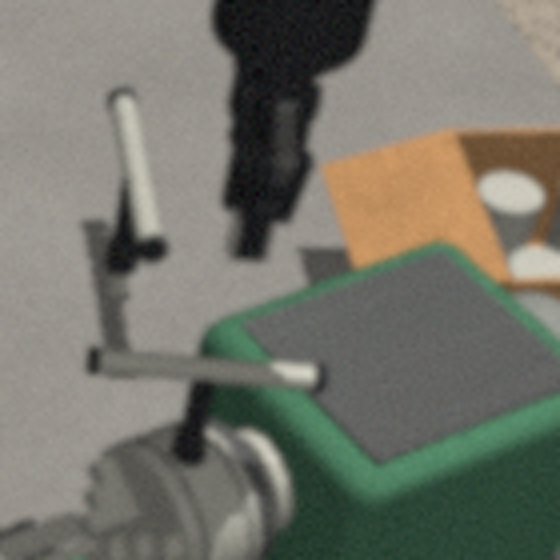

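The picture shows the gripper above the bar's middle (fingers near (250,250) in the crop), the key untouched. Descending.

Emit:
{"fn": "jog_arm", "kwargs": {
  "targets": [
    [-0.5, 0.2, 3, 0.4, 0.2],
    [-0.5, 0.2, 6, 0.4, 0.2],
    [-0.5, 0.2, 8, 0.4, 0.2],
    [-0.5, 0.2, 10, 0.4, 0.2],
    [-0.5, 0.2, 11.4, 0.4, 0.2],
    [-0.5, 0.2, 11.4, 0.4, 0.2],
    [-0.5, 0.2, 11.4, 0.4, 0.2]
  ]
}}

```text
time: 3.4
position: [0.5846, 0.2966, 0.2077]
orientation: [2.533, 1.857, -0.0]
force: [0.3, -0.2, 0.5]
width: 0.398
```

```bash
python3 -c "
from plan import *
go([.584,.302,.206],KX)
s=cam('scene');t=cam('top')
a=cv2.resize(t['frame'][150:250,130:250,::-1],None,fx=4,fy=4,interpolation=2);b=cv2.resize(s['frame'][170:270,405:485,::-1],None,fx=4,fy=4,interpolation=2)
cv2.imwrite('pics/b.png',np.hstack([a,b]))"
```

```text
row [ 0.5  -0.22  0.17] turn -0.23 | t 3.4 pos [0.5846 0.2966 0.2077] F [ 0.3 -0.2  0.5] w 0.398 ytool [ 0.954 -0.301  0.001] z [ 0.001 -0.001 -1.   ] q7 -1.13 q1 -0.11
```

View pics/b.png

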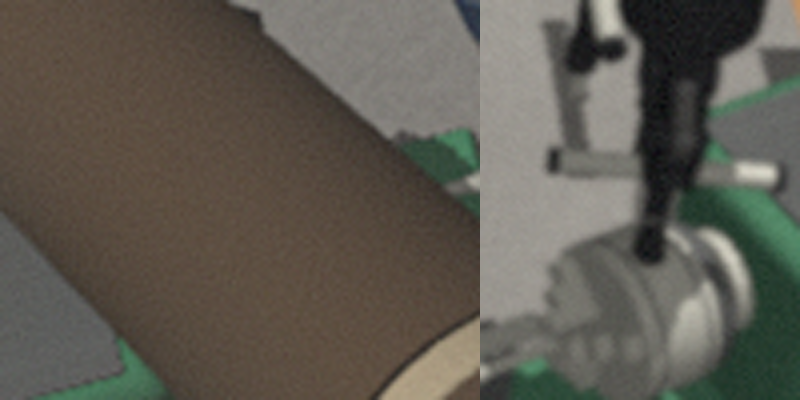

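Fingers straddle the bar at its middle (crop (660,165)). Closing.

Emit:
{"fn": "jog_arm", "kwargs": {
  "targets": [
    [0.5, -0.2, 0.1, 0, 1],
    [0.5, -0.2, 0.1, 0, 1],
    [0.5, -0.2, 0.1, 0, 1],
    [0.5, -0.2, 0.1, 0, 1],
    [0.5, -0.2, 0.1, 0, 1],
    [0.5, -0.2, 0.1, 0, 1]
  ],
  "newtons": 60
}}

```text
time: 4.1
position: [0.5846, 0.3038, 0.2086]
orientation: [2.532, 1.859, 0.006]
force: [-0.4, 1.6, 5.8]
width: 0.145
```

Emit:
{"fn": "jog_arm", "kwargs": {
  "targets": [
    [0, 0, -1, 0, 1],
    [0, 0, -2, 0, 1],
    [0, 0, -3, 0, 1],
    [0, 0, -5, 0, 1],
    [0, 0, -7, 0, 1],
    [0, 0, -9, 0, 1],
    [0, 0, -11, 0, 1],
    [0, 0, -11, 0, 1]
  ]
}}

```text
time: 4.9
position: [0.585, 0.3044, 0.3222]
orientation: [2.532, 1.859, 0.014]
force: [0.7, 0.0, -2.0]
width: 0.146
```

```bash
python3 -c "
from plan import *
p=HS-hx*.10
go([*p,.31],hx)
s=cam('scene');
crop(s,400,100,140,140,4,'c_s.png')"
```

```text
row [-58.68   6.42   0.88] turn -6.43 | t 4.9 pos [0.585  0.3044 0.3222] F [ 0.7  0.  -2. ] w 0.146 ytool [ 0.954 -0.3    0.006] z [ 0.008  0.004 -1.   ] q7 -1.09 q1 -0.12
```

View pics/c_s.png

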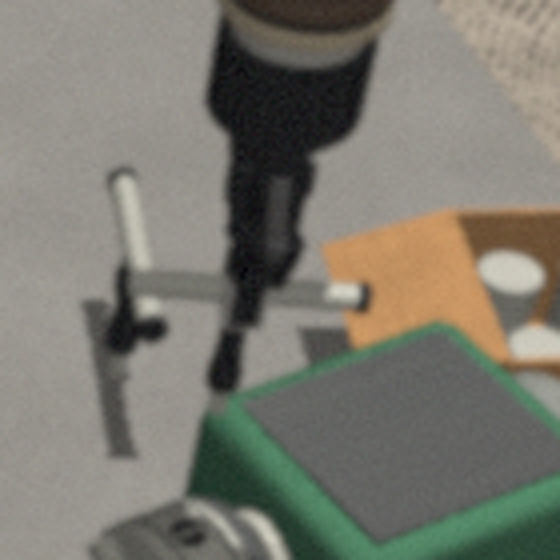

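The key hangs from the gripper, socket empty; bar at crop (245,290). Carrying it over.

Emit:
{"fn": "jog_arm", "kwargs": {
  "targets": [
    [-4, 0.4, 0, 0, 1],
    [-8, 0.9, 0, 0, 1],
    [-13, 1.4, 0, -1, 1],
    [-18, 2, 0, -2, 1],
    [-23, 2.5, 0, -3, 1],
    [-28, 3.1, 0, -4, 1],
    [-33, 3.6, 0, -5, 1],
    [-38, 4.2, 0, -6, 1],
    [-43, 4.7, 0, -6.4, 1],
    [-48, 5.2, 0, -6.4, 1],
    [-53, 5.8, 0, -6.4, 1],
    [-56, 6.1, 0, -6.4, 1]
  ]
}}

```text
time: 6.15
position: [0.4727, -0.2528, 0.3165]
orientation: [2.429, 1.993, 0.006]
force: [-0.2, 0.8, -1.5]
width: 0.141
```

Emit:
{"fn": "jog_arm", "kwargs": {
  "targets": [
    [-2, 0.2, 0, 0, 1],
    [-2.7, 0.3, 0, 0, 1],
    [-2.7, 0.3, 0, 0, 1],
    [-2.7, 0.3, 0, 0, 1]
  ]
}}

```text
time: 6.55
position: [0.4707, -0.2781, 0.3159]
orientation: [-2.426, -1.994, -0.007]
force: [-0.1, 0.5, -2.1]
width: 0.143
```

```bash
python3 -c "
from plan import *
p=HS-hx*.10
go([*p,.15],hx)
s=cam('scene');t=cam('top')
crop(s,100,150,140,180,4,'d_s.png');crop(t,420,130,130,150,4,'d_t.png')"
```

```text
row [ 0.27 -0.12 16.59] turn -0.17 | t 6.55 pos [ 0.4707 -0.2781  0.3159] F [-0.1  0.5 -2.1] w 0.143 ytool [ 0.981 -0.194  0.002] z [ 0.003  0.004 -1.   ] q7 0.14 q1 0.85
```

View pics/d_s.png

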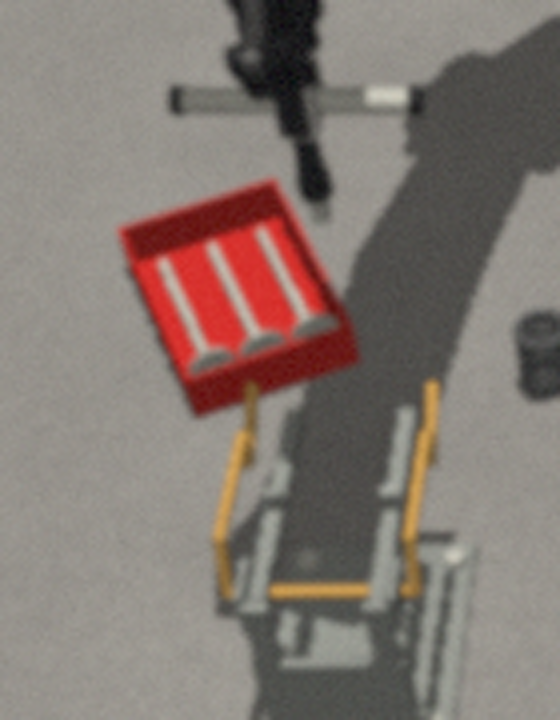

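View pics/d_t.png

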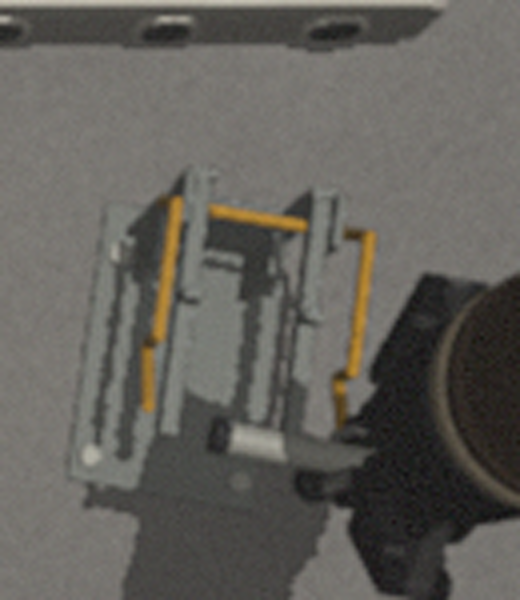

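```bash
python3 -c "
from plan import *
s=cam('scene')
P=lambda x,y:(100+(x+.5)/4-.5,150+(y+.5)/4-.5)
for z in(.33,.335):
    a,b=onz(s,*P(176,100),z),onz(s,*P(420,101),z);print((a+b)/2,(b-a)/np.linalg.norm(b-a),np.linalg.norm(a-b))
for n,p in [('tray',(175,250))]: print(onz(s,*p,.03))
p=HS-hx*.08
go([*p,.1305],hx)
"
```

```text
[ 0.46868331 -0.2804381   0.33      ] [0.20027464 0.9797398  0.        ] 0.12705929419457168
[ 0.47488272 -0.27982736  0.335     ] [2.00274636e-01 9.79739797e-01 8.79124249e-16] 0.12628738498821143
[ 0.39281165 -0.3250769   0.03      ]
row [ 0.28  1.84 18.6 ] turn -0.12 | t 6.7 pos [ 0.4709 -0.2781  0.3165] F [-0.6 -1.2 -2.3] w 0.142 ytool [ 0.981 -0.193  0.003] z [ 0.003  0.003 -1.   ] q7 0.14 q1 0.85
```

Emit:
{"fn": "jog_arm", "kwargs": {
  "targets": [
    [0.2, 0.5, 4, 0, 1],
    [0.3, 1, 8, 0, 1],
    [0.3, 1.8, 12, 0, 1],
    [0.3, 1.8, 15, 0, 1],
    [0.3, 1.8, 17, 0, 1],
    [0.3, 1.8, 18, 0, 1],
    [0.3, 1.8, 18.5, 0, 1],
    [0.3, 1.8, 18.5, 0, 1]
  ]
}}

```text
time: 7.5
position: [0.4901, -0.2779, 0.1318]
orientation: [2.426, 1.996, 0.007]
force: [-0.1, -0.8, -1.6]
width: 0.145
```

```bash
python3 -c "
from plan import *
p=HS-hx*.08
go([*p,.1305],hx)
s=cam('scene');t=cam('top')
crop(s,130,190,110,140,5,'e_s.png')"
```

```text
row [-0.05  0.01  0.13] turn -0.1 | t 7.5 pos [ 0.4901 -0.2779  0.1318] F [-0.1 -0.8 -1.6] w 0.145 ytool [ 0.981 -0.192  0.003] z [ 0.004  0.003 -1.   ] q7 0.02 q1 0.78
```

View pics/e_s.png

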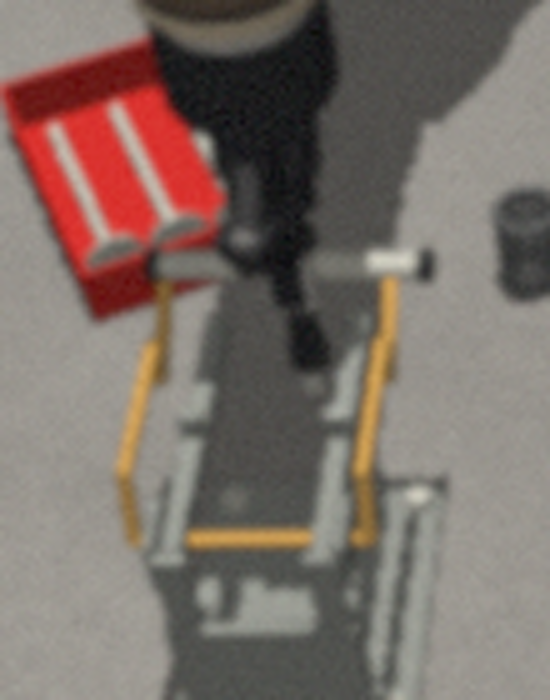

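The key sits in front of the prongs (bar crop y≈263, x 150–430; wire tips at x 165 and 390). Pushing in.

Emit:
{"fn": "jog_arm", "kwargs": {
  "targets": [
    [0, 1, 0, 0, 1],
    [0, 2, 0, 0, 1],
    [0, 3, 0, 0, 1],
    [0, 3.7, 0.1, 0, 1],
    [0, 4.4, 0.1, 0, 1],
    [0, 5, 0.1, 0, 1],
    [0, 5.5, 0.1, 0, 1],
    [0, 5.5, 0.1, 0, 1]
  ]
}}

```text
time: 8.4
position: [0.5452, -0.2889, 0.1319]
orientation: [2.424, 1.995, 0.009]
force: [-0.3, -0.1, -2.2]
width: 0.145
```

```bash
python3 -c "
from plan import *
p=HS
go([*p,.1305],hx)
s=cam('scene');t=cam('top')
crop(s,130,190,110,140,5,'f_s.png')"
```

```text
row [-0.02  2.39  0.15] turn -0.1 | t 8.4 pos [ 0.5452 -0.2889  0.1319] F [-0.3 -0.1 -2.2] w 0.145 ytool [ 0.981 -0.193  0.005] z [ 0.005  0.002 -1.   ] q7 -0.0 q1 0.73
```

View pics/f_s.png

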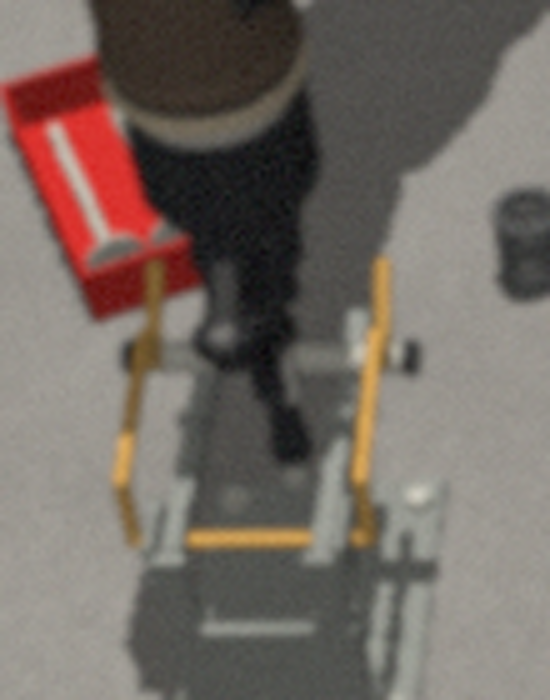

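The bar is under the lifted wires on the prongs. Continuing.

Emit:
{"fn": "jog_arm", "kwargs": {
  "targets": [
    [0, 0.6, 0, 0, 1],
    [0, 1.2, 0, 0, 1],
    [0, 1.7, 0, 0, 1],
    [0, 2.1, 0, 0, 1],
    [0, 2.4, 0, 0, 1],
    [0, 2.6, 0, 0, 1],
    [0, 2.6, 0, 0, 1]
  ]
}}

```text
time: 9.2
position: [0.5693, -0.2937, 0.1317]
orientation: [2.426, 1.996, 0.006]
force: [-3.7, 1.1, -1.5]
width: 0.14
```

```bash
python3 -c "
from plan import *
p=HS
go([*p,.1305],hx)
s=cam('scene');t=cam('top')
crop(s,130,190,110,140,5,'g_s.png')"
```

```text
row [-0.01 -0.07  0.12] turn -0.1 | t 9.2 pos [ 0.5693 -0.2937  0.1317] F [-3.7  1.1 -1.5] w 0.14 ytool [ 0.981 -0.193  0.003] z [ 0.003  0.002 -1.   ] q7 -0.01 q1 0.7
```

View pics/g_s.png

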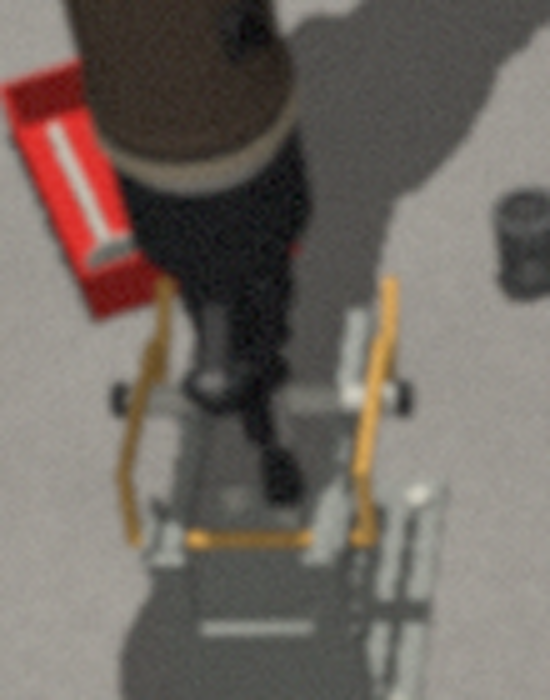

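Wire tips are back at crop (165,283)/(390,280), as when down, and −3.7 N says the bar is on the backstops. Lower, then release gently.

Emit:
{"fn": "jog_arm", "kwargs": {
  "targets": [
    [0, 0, 0.1, 0, 1],
    [0, 0, 0.2, 0, 1],
    [0, 0, 0.2, 0, 1]
  ]
}}

```text
time: 9.6
position: [0.5692, -0.2938, 0.1296]
orientation: [2.426, 1.996, 0.007]
force: [-2.6, 1.0, -0.4]
width: 0.146
```

```bash
python3 -c "
from plan import *
go([*HS,.1305],hx)"
```

```text
row [-0.01 -0.06 -0.09] turn -0.11 | t 9.6 pos [ 0.5692 -0.2938  0.1296] F [-2.6  1.  -0.4] w 0.146 ytool [ 0.981 -0.193  0.003] z [ 0.004  0.002 -1.   ] q7 -0.01 q1 0.7
```

Emit:
{"fn": "jog_arm", "kwargs": {
  "targets": [
    [0, 0, 0.1, 0, 1],
    [0, 0, 0.1, 0, 1],
    [0, -0.1, 0.1, 0, 0.7],
    [0, -0.1, 0.1, 0, 0.5],
    [0, -0.1, 0.1, 0, 0.2],
    [0, -0.1, 0.1, 0, 0],
    [0, -0.1, 0.1, 0, 0],
    [0, -0.1, 0.1, 0, 0]
  ]
}}

```text
time: 10.4
position: [0.5684, -0.2936, 0.1287]
orientation: [2.426, 1.995, 0.007]
force: [-0.5, -0.1, 0.2]
width: 0.501
```

Emit:
{"fn": "jog_arm", "kwargs": {
  "targets": [
    [0, 0, -1, 0, 0],
    [0, 0, -2, 0, 0],
    [0, 0, -4, 0, 0],
    [0, 0, -7, 0, 0],
    [0, 0, -11, 0, 0],
    [-2, -4, -14, 0, 0],
    [-3, -8, -15, 0, 0],
    [-5, -12, -15, 0, 0],
    [-5, -15, -15, 0, 0]
  ]
}}

```text
time: 11.3
position: [0.4081, -0.3164, 0.2796]
orientation: [2.427, 1.989, 0.005]
force: [0.2, -0.9, 0.7]
width: 0.498
```

```bash
python3 -c "
from plan import *
go([*HS,.1305],hx)
s=cam('scene');t=cam('top')
crop(s,130,210,110,120,5,'i_s.png');crop(t,420,150,130,130,4,'i_t.png');crop(t,310,160,110,110,6,'i_b.png')"
```

```text
row [ 5.38 15.22 14.98] turn -0.34 | t 11.3 pos [ 0.4081 -0.3164  0.2796] F [ 0.2 -0.9  0.7] w 0.498 ytool [ 0.98  -0.197  0.005] z [ 0.005 -0.001 -1.   ] q7 0.27 q1 0.96
```

View pics/i_s.png

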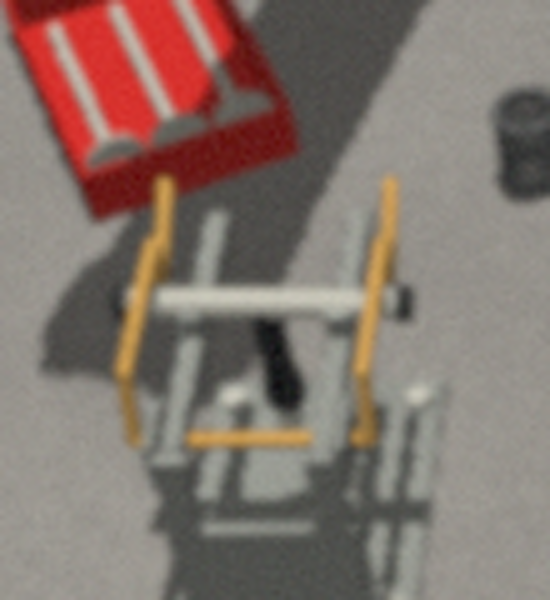

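View pics/i_t.png

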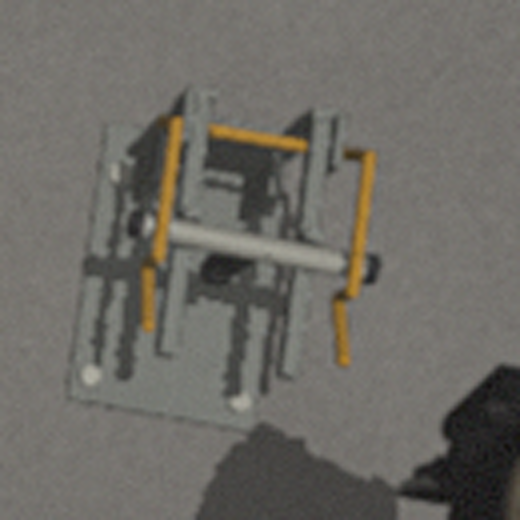

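View pics/i_b.png

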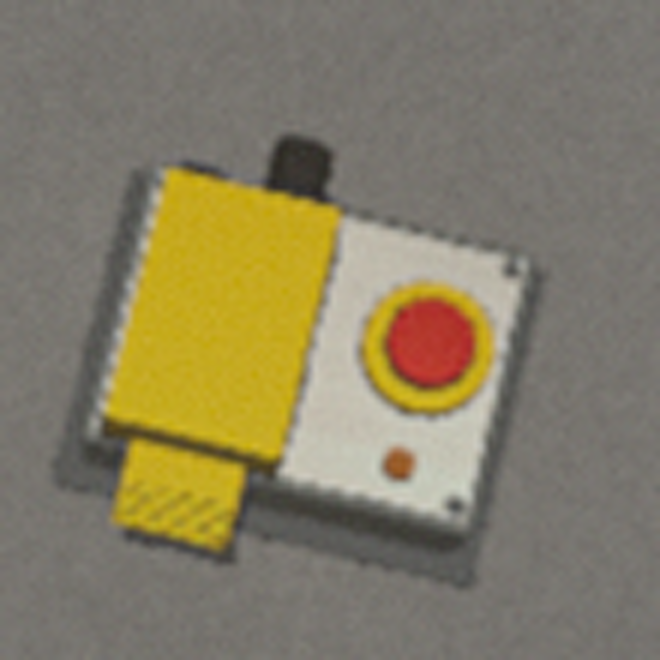

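The key hangs across the prongs behind the dropped keeper: wire tips at crop (163,183)/(390,183), and seen from the top the bar is behind the wires' noses. Now the switch box: the yellow tab's corners in the crop are (112,522), (222,550), (130,445), (240,470), and the red button is at (430,342).

```bash
python3 -c "
from plan import *
s=cam('scene');t=cam('top')
P=lambda x,y:(310+(x+.5)/6-.5,160+(y+.5)/6-.5)
T=[onz(t,*P(*p),.0765)[:2] for p in [(112,522),(224,550),(130,447),(242,470)]];print('tab',np.round(T,4))
B=[onz(t,*P(*p),.068)[:2] for p in [(537,260),(470,530),(92,438)]];print('box',np.round(B,4))
d=B[0]-B[1];print('x dir deg',np.degrees(np.arctan2(d[1],d[0])),np.linalg.norm(d));d=B[2]-B[1];print('ydir',np.degrees(np.arctan2(d[1],d[0]))-90,np.linalg.norm(d))
print('stop',onz(t,*P(430,342),.09))
for h in(.1095,.114):
  H=[onz(t,*P(*p),h)[:2] for p in [(165,170),(340,207),(278,465),(107,424)]];print('hood',np.round(H,4),[np.linalg.norm(H[i]-H[i-1]).round(4) for i in range(4)])
crop(s,250,235,90,90,8,'j.png')
"
```

```text
tab [[ 0.5045  0.0265]
 [ 0.494  -0.0145]
 [ 0.5323  0.0197]
 [ 0.5235 -0.0214]]
box [[ 0.6039 -0.1331]
 [ 0.5021 -0.1057]
 [ 0.5371  0.0337]]
x dir deg -15.086501092350819 0.10545384338724949
ydir -14.106020657119657 0.1437211040499571
stop [ 0.56846152 -0.0899445   0.09      ]
hood [[ 0.6284  0.0068]
 [ 0.6144 -0.0563]
 [ 0.5202 -0.0327]
 [ 0.5353  0.0282]] [np.float64(0.0956), np.float64(0.0646), np.float64(0.0971), np.float64(0.0627)]
hood [[ 0.6273  0.0069]
 [ 0.6133 -0.0559]
 [ 0.5195 -0.0324]
 [ 0.5345  0.0282]] [np.float64(0.0952), np.float64(0.0644), np.float64(0.0967), np.float64(0.0624)]
```

View pics/j.png

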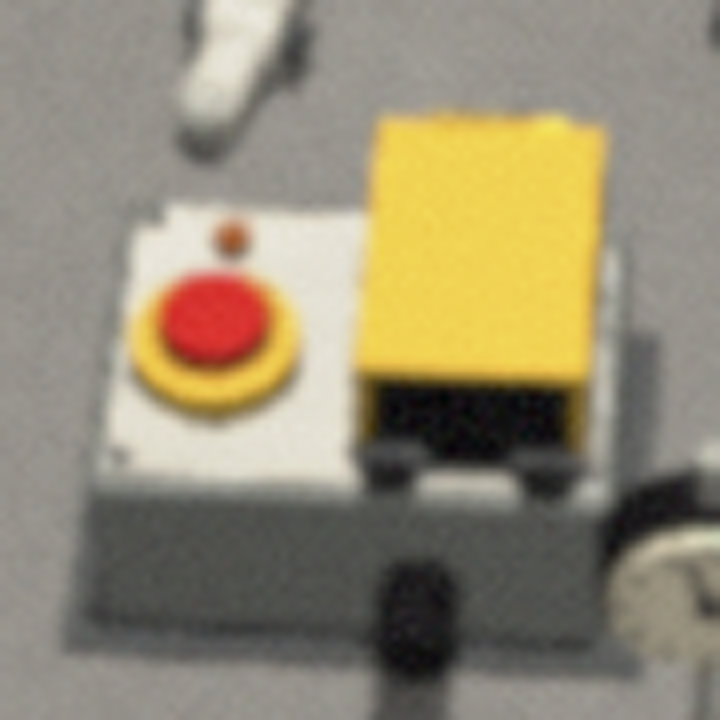

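```bash
cat >> plan.py <<'E'
GH=np.array([.6225,-.0257,.0715]);ps=np.radians(-14.4);bx=np.array([np.cos(ps),np.sin(ps)]);by=np.array([-np.sin(ps),np.cos(ps)])
E
python3 -c "
from plan import *
p=GH[:2]-bx*.119
print(p)
go([*p,.18],by)
t=cam('top');s=cam('scene')
print('rocker',onz(t,365,300,.02),'spr',onz(t,290,293,.05),onz(t,415,307,.05))
P=lambda x,y:(250+(x+.5)/8-.5,235+(y+.5)/8-.5)
print('stop scene',onz(s,*P(213,318),.09), 'hood corners',[onz(s,*P(*q),.1095).round(4) for q in [(375,118),(605,125),(592,375),(357,370)]])
"
```

```text
[0.5072386 0.0038941]
row [33.06  3.22 10.02] turn -86.75 | t 11.5 pos [ 0.4112 -0.3143  0.2795] F [0.5 0.5 1.1] w 0.502 ytool [ 0.981 -0.193  0.005] z [ 0.006  0.    -1.   ] q7 0.26 q1 0.96
rocker [ 0.38916649 -0.05673388  0.02      ] spr [0.40444271 0.11181959 0.05      ] [ 0.37250163 -0.16469237  0.05      ]
stop scene [ 0.57314345 -0.09310979  0.09      ] hood corners [array([ 0.5231, -0.037 ,  0.1095]), array([0.5388, 0.0282, 0.1095]), array([0.631 , 0.0054, 0.1095]), array([ 0.6165, -0.0583,  0.1095])]
```

Emit:
{"fn": "jog_arm", "kwargs": {
  "targets": [
    [3, 0.3, 0, -8, -0.5],
    [6, 0.6, 0, -16, -0.5],
    [9, 0.9, 0, -24, -0.5],
    [12, 1.2, 1, -32, -0.5],
    [15, 1.5, 2, -40, -0.5],
    [18, 1.8, 4, -48, -0.5],
    [21, 2.1, 6, -56, -0.5],
    [24, 2.4, 8, -64, -0.5],
    [27, 2.7, 10, -72, -0.5],
    [30, 3, 10, -80, -0.5],
    [33, 3.3, 10, -86.8, -0.5],
    [33, 3.3, 10, -86.8, -0.5]
  ]
}}

```text
time: 12.8
position: [0.51, 0.0099, 0.18]
orientation: [0.372, 3.114, 0.011]
force: [0.5, 0.2, -0.4]
width: 0.749
```

```bash
sed -i 's/GH=np.array(.*071.5*\]);ps/GH=np.array([.624,-.0265,.0715]);ps/' plan.py; grep GH plan.py; python3 -c "
from plan import *
go([*(GH[:2]-bx*.119),.06],by)
s=cam('scene');crop(s,240,170,110,130,5,'k1.png')"
```

```text
GH=np.array([.624,-.0265,.0715]);ps=np.radians(-14.4);bx=np.array([np.cos(ps),np.sin(ps)]);by=np.array([-np.sin(ps),np.cos(ps)])
row [ 0.02 -0.78 11.99] turn 0.76 | t 12.8 pos [0.51   0.0099 0.18  ] F [ 0.5  0.2 -0.4] w 0.749 ytool [0.236 0.972 0.007] z [ 0.006  0.006 -1.   ] q7 0.9 q1 0.57
```

View pics/k1.png

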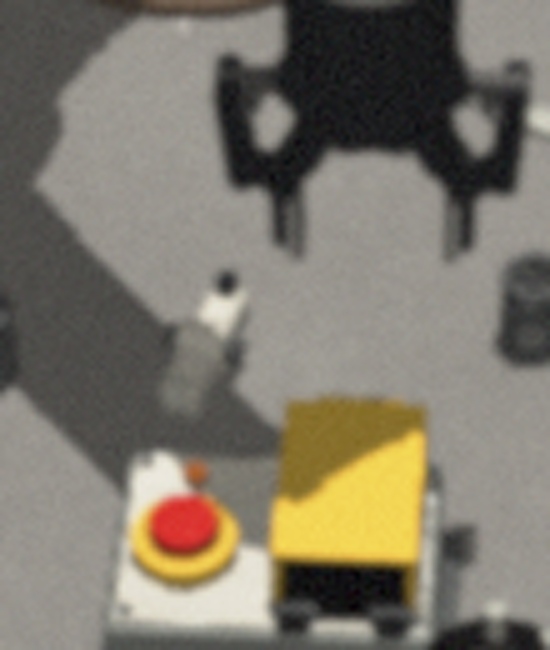

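Emit:
{"fn": "jog_arm", "kwargs": {
  "targets": [
    [0, -0.8, 0, 0.7, -0.5],
    [0, -0.8, 2, 0.7, -0.5],
    [0, -0.8, 5, 0.7, -0.5],
    [0, -0.8, 8, 0.7, -0.5],
    [0, -0.8, 10, 0.7, -0.5],
    [0, -0.8, 11, 0.7, -0.5],
    [0, -0.8, 12, 0.7, -0.5],
    [0, -0.8, 12, 0.7, -0.5]
  ]
}}

```text
time: 13.65
position: [0.508, -0.0005, 0.0591]
orientation: [0.402, 3.112, 0.008]
force: [0.5, -0.7, 0.5]
width: 0.747
```

```bash
python3 -c "
from plan import *
go([*(GH[:2]-bx*.119),.06],by)
s=cam('scene');crop(s,240,200,110,130,5,'k2.png')"
```

```text
row [ 0.02  0.37 -0.08] turn -0.32 | t 13.65 pos [ 5.08e-01 -5.00e-04  5.91e-02] F [ 0.5 -0.7  0.5] w 0.747 ytool [0.254 0.967 0.005] z [ 0.005  0.004 -1.   ] q7 0.75 q1 0.48
```

View pics/k2.png

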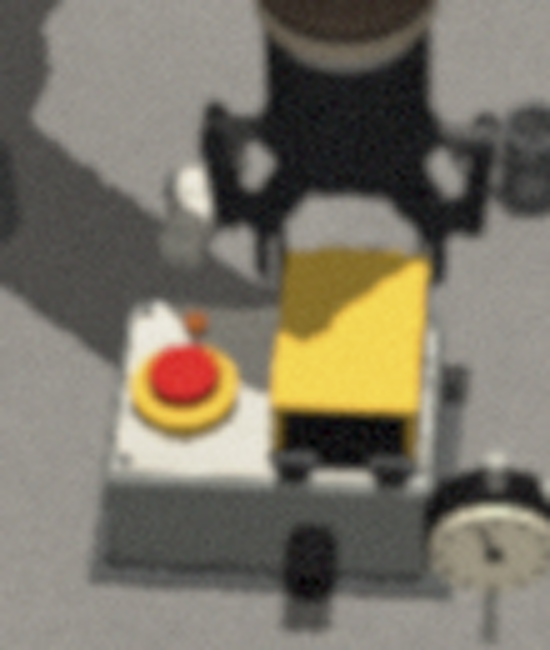

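Both fingers stand in front of the hood on either side of the tab (crop x 268 and 437, hood centre 357). Pinch the tab edges.

Emit:
{"fn": "jog_arm", "kwargs": {
  "targets": [
    [0, 0.3, 0, -0.3, -0.5],
    [0, 0.3, 0, -0.3, 0.3],
    [0, 0.3, 0, -0.3, 1],
    [0, 0.3, 0, -0.3, 1],
    [0, 0.3, 0, -0.3, 1],
    [0, 0.3, 0, -0.3, 1],
    [0, 0.3, 0, -0.3, 1]
  ],
  "newtons": 30
}}

```text
time: 14.4
position: [0.5099, 0.0034, 0.0609]
orientation: [0.393, 3.11, 0.009]
force: [-0.4, 1.4, 4.7]
width: 0.506
```

```bash
python3 -c "
from plan import *
go([*(GH[:2]-bx*.119),.06],by)
s0=state()['position']
R=Ro.from_rotvec(state()['orientation']).as_matrix();print(R)
for th in np.arange(.1,1.5,.1):
    d=np.array([*(bx*.119*(1-np.cos(th))),.119*np.sin(th)]);print(round(th,1),(R.T@d*100).round(2))
"
```

```text
row [ 0.1  -0.06  0.09] turn 0.01 | t 14.4 pos [0.5099 0.0034 0.0609] F [-0.4  1.4  4.7] w 0.506 ytool [0.248 0.969 0.007] z [ 0.007  0.005 -1.   ] q7 0.75 q1 0.47
[[-0.96861797  0.24844111  0.00749947]
 [ 0.24848065  0.96862452  0.00488996]
 [-0.0060493   0.00659998 -0.99995992]]
0.1 [-0.07  0.01 -1.19]
0.2 [-0.25  0.02 -2.36]
0.3 [-0.55  0.02 -3.51]
0.4 [-0.97  0.03 -4.63]
0.5 [-1.49  0.04 -5.7 ]
0.6 [-2.12  0.04 -6.71]
0.7 [-2.84  0.05 -7.65]
0.8 [-3.66  0.06 -8.51]
0.9 [-4.56  0.06 -9.29]
1.0 [-5.53  0.06 -9.98]
1.1 [ -6.57   0.07 -10.57]
1.2 [ -7.65   0.07 -11.04]
1.3 [ -8.79   0.07 -11.41]
1.4 [ -9.95   0.07 -11.67]
```

Emit:
{"fn": "jog_arm", "kwargs": {
  "targets": [
    [-0.1, 0, -1.2, 0, 1],
    [-0.3, 0, -2.4, 0, 1],
    [-0.5, 0, -3.5, 0, 1],
    [-1, 0, -4.6, 0, 1],
    [-1.5, 0, -5.7, 0, 1],
    [-2.1, 0, -6.7, 0, 1],
    [-2.1, 0, -6.7, 0, 1]
  ]
}}

```text
time: 15.1
position: [0.531, -0.0022, 0.1297]
orientation: [0.394, 3.108, 0.01]
force: [3.4, 1.2, -5.0]
width: 0.503
```

```bash
python3 -c "
from plan import *
go([*(GH[:2]-bx*.119),.06],by)
s=cam('scene');crop(s,240,170,110,150,4,'l.png')"
```

```text
row [ 2.34 -0.1   6.95] turn -0.04 | t 15.1 pos [ 0.531  -0.0022  0.1297] F [ 3.4  1.2 -5. ] w 0.503 ytool [0.249 0.968 0.007] z [ 0.01   0.005 -1.   ] q7 0.85 q1 0.53
```

View pics/l.png

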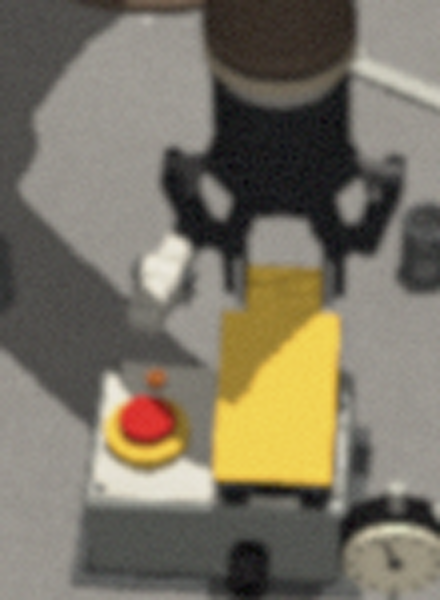

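The guard is lifting (tab between the fingers at crop (285,285)). Continuing the arc.

Emit:
{"fn": "jog_arm", "kwargs": {
  "targets": [
    [-0.7, 0, -0.9, 0, 1],
    [-1.5, 0, -1.7, 0, 1],
    [-2.4, 0, -2.5, 0, 1],
    [-3.4, 0, -3.2, 0, 1],
    [-4.4, 0, -3.8, 0, 1],
    [-5.5, 0, -4.3, 0, 1],
    [-6.6, 0, -4.7, 0, 1],
    [-7.6, 0, -4.9, 0, 1],
    [-7.8, 0, -4.9, 0, 1]
  ]
}}

```text
time: 16.05
position: [0.6067, -0.0217, 0.1793]
orientation: [0.394, 3.108, 0.011]
force: [-3.0, 2.1, 8.6]
width: 0.502
```

```bash
python3 -c "
from plan import *
go([*(GH[:2]-bx*.119),.06],by)
s=cam('scene');crop(s,240,150,110,170,4,'m.png')"
```

```text
row [10.2  -0.14 11.85] turn -0.05 | t 16.05 pos [ 0.6067 -0.0217  0.1793] F [-3.   2.1  8.6] w 0.502 ytool [0.249 0.968 0.008] z [ 0.01   0.006 -1.   ] q7 0.93 q1 0.51
```

View pics/m.png

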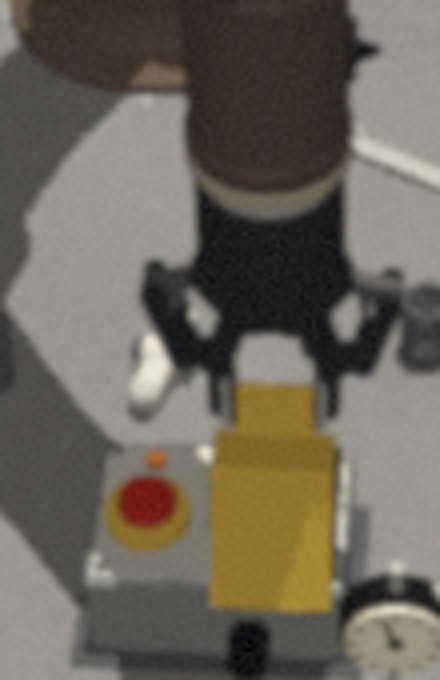

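Emit:
{"fn": "jog_arm", "kwargs": {
  "targets": [
    [-0.6, 0, -0.2, 0, 1],
    [-1.2, 0, -0.2, 0, 1],
    [-1.2, 0, -0.2, 0, 0.3],
    [-1.2, 0, -0.2, 0, -0.3],
    [-1.2, 0, -0.4, 0, -0.5],
    [-1.2, 0, -0.4, 0, -0.5],
    [-1.2, 0, -2, 0, -0.5],
    [-1.2, 0, -4, 0, -0.5],
    [-1.2, 0, -6, 0, -0.5],
    [-1.2, 0, -8, 0, -0.5]
  ]
}}

```text
time: 17.1
position: [0.6174, -0.0252, 0.2616]
orientation: [0.394, 3.107, 0.01]
force: [-0.3, -0.3, 0.0]
width: 0.754
```

```bash
python3 -c "
from plan import *
go([*(GH[:2]-bx*.119),.06],by)
s=cam('scene');crop(s,200,170,150,160,4,'n.png')"
```

```text
row [11.41 -0.13 20.06] turn -0.05 | t 17.1 pos [ 0.6174 -0.0252  0.2616] F [-0.3 -0.3  0. ] w 0.754 ytool [0.249 0.968 0.008] z [ 0.011  0.005 -1.   ] q7 0.98 q1 0.53
```

View pics/n.png

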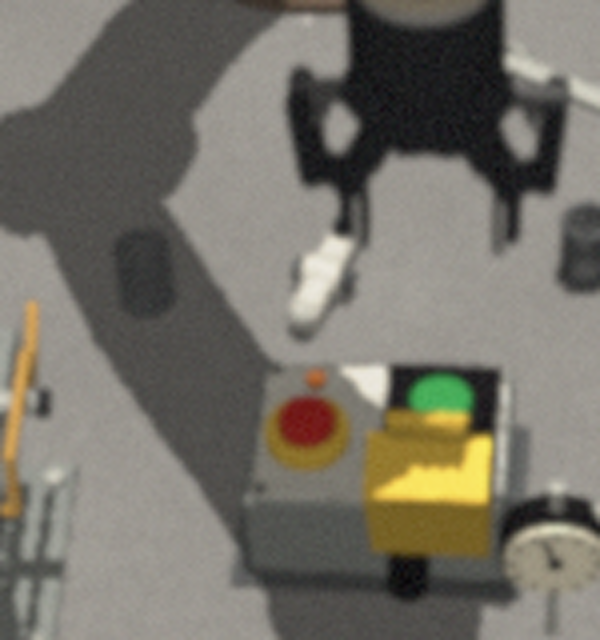

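The guard rests open; the green button is visible at crop (440,395). Move back over the button with shut fingers.

```bash
python3 -c "
from plan import *
go([*(GH[:2]-bx*.15),.20],by)"
```

```text
row [14.55 -0.11  6.32] turn -0.05 | t 17.15 pos [ 0.6189 -0.0247  0.2652] F [ 0.9 -0.   3.4] w 0.752 ytool [0.249 0.968 0.009] z [ 0.015  0.005 -1.   ] q7 0.98 q1 0.53
```

Emit:
{"fn": "jog_arm", "kwargs": {
  "targets": [
    [4, 0, 0, 0, 1],
    [9, 0, 0, 0, 1],
    [14, 0, 0, 0, 1],
    [19, 0, 0, 0, 1],
    [19, 0, 0, 0, 1],
    [19, 0, 0, 0, 1]
  ]
}}

```text
time: 17.75
position: [0.4348, 0.0224, 0.264]
orientation: [0.393, 3.099, 0.007]
force: [0.2, -0.0, 0.3]
width: -0.001
```

```bash
python3 -c "
from plan import *
s=cam('scene');t=cam('top')
for d,n in((s,'s'),(t,'t')):
    hsv=cv2.cvtColor(d['frame'],cv2.COLOR_RGB2HSV);m=cv2.inRange(hsv,(50,130,100),(75,255,255));m[:, :250]=0;m[:,450:]=0;m[350:]=0
    c=sorted(cv2.findContours(m,0,2)[0],key=cv2.contourArea)[-1:]
    for k in c:
        (x,y),r=cv2.minEnclosingCircle(k);print(n,x,y,r,cv2.contourArea(k),onz(d,x,y,.09))
crop(s,200,170,150,160,4,'o_s.png');crop(t,310,150,110,120,5,'o_t.png')
go([*(GH[:2]-bx*.056),.14],by)"
```

```text
s 309.6333312988281 269.0 7.633435249328613 80.5 [ 0.57212235 -0.01511377  0.09      ]
row [-13.61  -0.14  12.57] turn -0.09 | t 17.85 pos [0.4362 0.0223 0.2635] F [ 0.6 -0.6 -1.3] w -0.004 ytool [0.25  0.968 0.009] z [ 0.018  0.005 -1.   ] q7 1.05 q1 0.72
```

View pics/o_t.png

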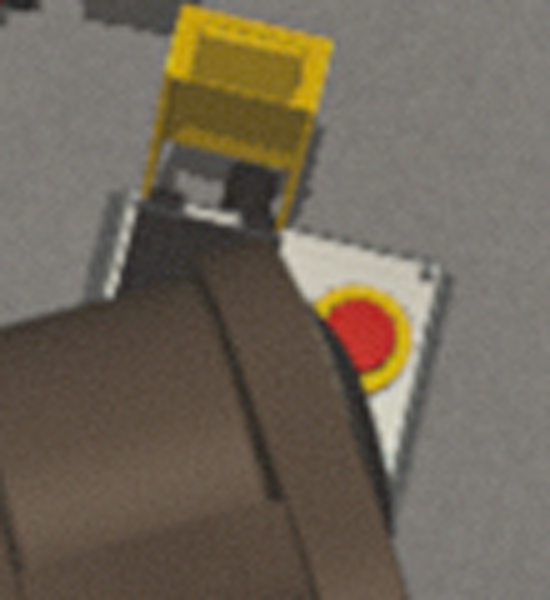

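View pics/o_s.png

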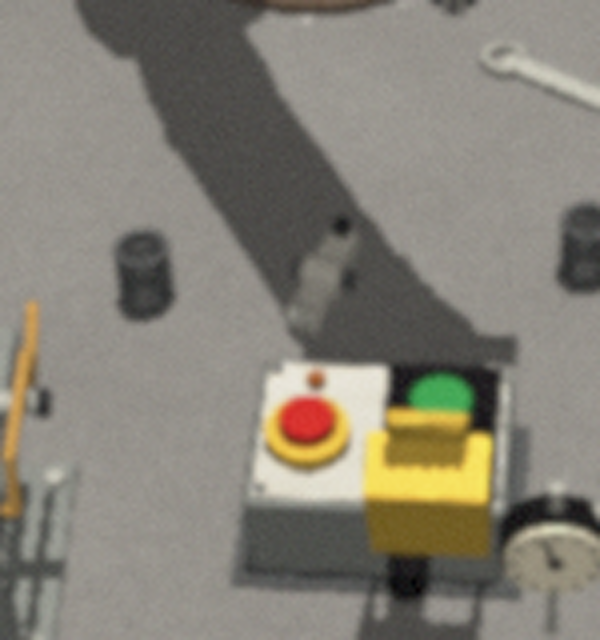

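Emit:
{"fn": "jog_arm", "kwargs": {
  "targets": [
    [-4, 0, 2, 0, 1],
    [-8, 0, 5, 0, 1],
    [-11, -0.1, 8, 0, 1],
    [-13.3, -0.1, 11, 0, 1],
    [-13.3, -0.1, 13, 0, 1],
    [-13.3, -0.1, 15, 0, 1],
    [-13.3, -0.1, 15.5, 0, 1],
    [-13.3, -0.1, 15.5, 0, 1]
  ]
}}

```text
time: 18.65
position: [0.5676, -0.0111, 0.1095]
orientation: [0.395, 3.102, 0.012]
force: [0.0, 0.4, -0.1]
width: -0.001
```

```bash
python3 -c "
from plan import *
go([*(GH[:2]-bx*.058),.083],by)
s=cam('scene');crop(s,250,190,110,140,4,'p.png')"
```

```text
row [-0.01 -0.12  2.64] turn -0.1 | t 18.65 pos [ 0.5676 -0.0111  0.1095] F [ 0.   0.4 -0.1] w -0.001 ytool [0.25  0.968 0.01 ] z [ 0.015  0.006 -1.   ] q7 0.83 q1 0.51
```

View pics/p.png

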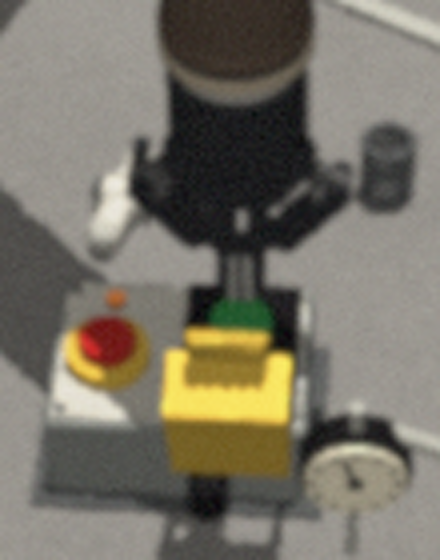

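Shut fingers are right above the green button (crop (240,290)), clear of guard and stop. Press.

Emit:
{"fn": "jog_arm", "kwargs": {
  "targets": [
    [0, -0.1, 1, 0, 1],
    [0, -0.1, 1.8, 0, 1],
    [0, -0.1, 2.2, 0, 1],
    [0, -0.1, 2.5, 0, 1],
    [0, -0.1, 2.6, 0, 1],
    [0, -0.1, 2.6, 0, 1]
  ]
}}

```text
time: 19.3
position: [0.5682, -0.0122, 0.0848]
orientation: [0.395, 3.1, 0.011]
force: [-1.2, -1.9, 4.6]
width: 0.004
```

```bash
python3 -c "
from plan import *
go([*(GH[:2]-bx*.058),.083],by)"
```

```text
row [0.04 0.   0.18] turn -0.11 | t 19.3 pos [ 0.5682 -0.0122  0.0848] F [-1.2 -1.9  4.6] w 0.004 ytool [0.25  0.968 0.009] z [ 0.017  0.005 -1.   ] q7 0.81 q1 0.49
```

Emit:
{"fn": "jog_arm", "kwargs": {
  "targets": [
    [0, 0, 0.2, 0, 1],
    [0, 0, 0.4, 0, 1],
    [0, 0, 0.4, 0, 1],
    [0, 0, 0.4, 0, 1]
  ]
}}

```text
time: 19.7
position: [0.5684, -0.0123, 0.0837]
orientation: [0.395, 3.099, 0.008]
force: [-10.8, -2.7, 29.9]
width: -0.005
```

Emit:
{"fn": "jog_arm", "kwargs": {
  "targets": [
    [0, 0, -1, 0, 1],
    [0, 0, -3, 0, 1],
    [0, 0, -6, 0, 1],
    [4, 0, -10, 0, 1],
    [8, 0, -14, 0, 1],
    [12, 0, -17, 0, 1],
    [17, 0, -18, 0, 1],
    [20, 0, -18, 0, 1],
    [20, 0, -18, 0, 1]
  ]
}}

```text
time: 20.6
position: [0.3677, 0.0387, 0.261]
orientation: [0.391, 3.096, -0.004]
force: [0.4, -0.8, 1.0]
width: 0.001
```

```bash
python3 -c "
from plan import *
go([*(GH[:2]-bx*.058),.083],by)
s=cam('scene');t=cam('top');cv2.imwrite('pics/z_s.png',s['frame'][:,:,::-1]);crop(s,140,220,200,120,4,'z_c.png');cv2.imwrite('pics/z_t.png',t['frame'][:,:,::-1])"
```

```text
row [-20.27   0.05  18.22] turn 0.01 | t 20.6 pos [0.3677 0.0387 0.261 ] F [ 0.4 -0.8  1. ] w 0.001 ytool [0.249 0.969 0.   ] z [ 0.02  -0.005 -1.   ] q7 1.17 q1 0.84
```

View pics/z_c.png

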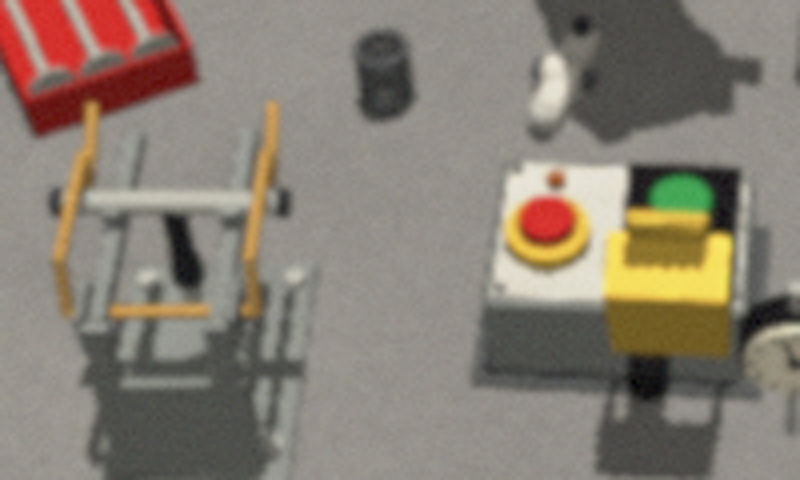

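View pics/z_t.png

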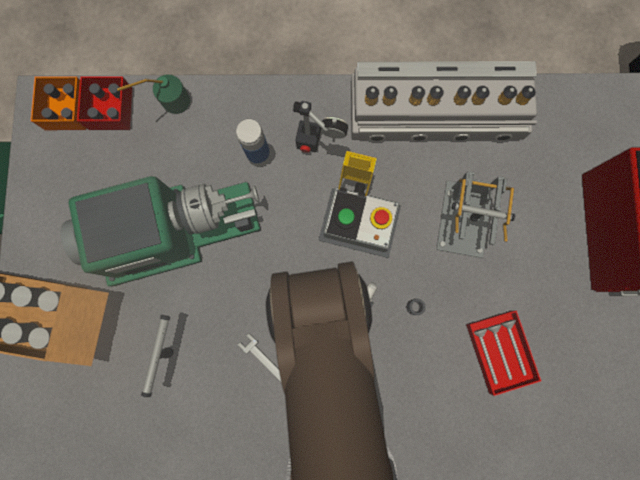

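The key hangs behind the keeper (top (490,211)), the guard is open (357,172), the green button is up (346,216), and nothing else has moved. Handing in.

```bash
python3 -c "
from station import *
print(finish_job())"
```

```text
the job is handed in; nothing more can be done
None
```

The job is done and handed in after about 20.6 s of robot time; no verdict was reported.

- **Key:** I lifted the smaller T-key out of the chuck and pushed it along the prongs until I felt the backstops at about 4 N. The keeper wires dropped in front of the bar, and I let go. In the last pictures the bar lies across both prongs behind the keeper, with the stem upright.
- **Guard:** I pinched the tab by its edges, swung it up to about 1.4 to 1.5 rad and released it. It fell open by itself and stays open in the last pictures.
- **Start button:** I pressed it with shut fingers until it bottomed out. The tool force read about 30 N on bottoming, more than the button needed and below the 40 N limit. The last pictures show the button clear and looking up again.
- **Other things:** the red stop button was never touched. The can, dial stand and the spring in clear view look unmoved. In the last top view the arm hid one spring and most of the rocker arm. In an earlier scene picture both springs and the rocker arm stood in place.
- **Not measured directly:** I had no joint readings for the keeper, guard or buttons, so those rest on the pictures and the forces. The two cameras disagreed by about 3 mm, so I averaged them.

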